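# Open the reader's shutter and hold a stone block home in its corner

## Task

Turn the red shutter knob on the bench reader clockwise until it clicks over into its open position, so that the yellow shutter clears the measuring window. Then take the sandstone block (pale, red dot), set it flat on the reader's deck with its dot still up, and press it snugly into the fenced corner over the window so that its sides bear on both metal fences at once. Finish while still holding it pressed there, without letting go; leave the other samples where they are.

Things in the scene. Friction and masses are not known exactly. Their poses are not given: they have to be found in the camera images.
- reader: Bench reader: flat white instrument, dark deck on top, 180 (x) x 250 (y) x 40 mm high, fixed; origin at the centre of its underside. Place and yaw vary. A 32 mm square window lies in the deck, its centre 23 mm from each fence's inner face, closed at first by a yellow shutter just below the deck surface. Only the two fences and the knob stand on the deck.
- fence_far: Fence bar on the deck along the reader's y axis, at its +x edge: 18 mm thick (x), 140 mm long (y), 14 mm high, bright metal; origin at the centre of its underside, on the deck. The block bears on its -x face.
- fence_side: Fence bar on the deck along the reader's x axis, at its +y edge: 125 mm long (x), 18 mm thick (y), 14 mm high, bright metal; origin at the centre of its underside, on the deck. The block bears on its -y face. Both fences are rigid and fixed; fences and deck are polished, friction about 0.25 (0.6 elsewhere).
- corner (a point): The inner corner where the two fences' faces meet, at deck height; at (70, 105, 40) mm in the reader's frame, axes as the reader's. The fences lie on its +x and +y sides, the free deck on its -x and -y sides.
- shutter_knob_grip (a point): Point on the knob's vertical axis where to grip it, 37 mm above the deck, at (-10, -65, 77) mm in the reader's frame. The red knob's bar grip is 42 mm long, 14 wide, 32 high (top 7 mm above this point), on a 44 mm disc over a grey foot 68 mm across, 6 high. The bar lies along this point's x axis, which turns with it; when closed it is parallel to the reader's x.
- shutter_knob (a joint): Turn of the knob in rad, growing clockwise seen from above: 0 closed, 1.2 open, with stops at both. An over-centre spring holds it at either end: let go before 0.6 it springs back to 0, past 0.6 it snaps on to 1.2 by itself. Turning it over takes about 0.1 N m.
- sandstone: Pale sandy-coloured sawn stone block with a red dot on top: 80 (its x) x 50 (its y) x 56 mm (z), about 0.5 kg; origin at the centre of its underside. It stands on the bench with the dot up, at any yaw. Either its long or its short side may go against either fence.
- basalt: Dark grey sawn stone block of the same size with a white dot, about 0.6 kg; a bystander. Origin at the centre of its underside.
- resin_puck: Amber resin puck, 52 mm across and 30 mm high; a bystander. Origin at the centre of its underside.
- sample_jar: Closed sample jar, 60 mm across and 85 mm high; a bystander. Origin at the centre of its underside.
There are look-alikes about, which are no part of the job. What is meant by the sandstone is not blue, pink or purple, and is the smaller of those in its own colour.

How it is judged (in metres and radians):
On the way:
1. the shutter knob is clicked over to open, before the block comes to the corner (value of joint shutter_knob above 1.05 rad and horizontal distance between sandstone and corner above 0.09 m), for 0.2 s.
At the end, for the whole second after the job is handed in: Last second: knob above 1.05 rad; sandstone block dot up, flat on the deck (within 3 mm, tilt under 0.06 rad), square to the fences within 0.06 rad, centre within 51 mm of the corner, over 1 N on each fence, at rest, fingers still bearing on it (value of joint shutter_knob above 1.05 rad and contact force between sandstone and fence_far above 1 N and contact force between sandstone and fence_side above 1 N and contact force between the fingers and sandstone above 1 N and x of sandstone in the frame of corner below -0.02 m and y of sandstone in the frame of corner below -0.02 m and horizontal distance between sandstone and corner below 0.051 m and z of sandstone in the frame of corner between -0.003 and 0.003 m and not (angle between sandstone's own z axis and vertical above 0.06 rad) and (angle between the x axis of sandstone and the x axis of reader, either way round below 0.06 rad or angle between the x axis of sandstone and the y axis of reader, either way round below 0.06 rad) and linear speed of sandstone below 0.01 m/s); the arm keeps its last pose, push and grip.
It fails at once if another sample is moved by more than 30 mm (distance of any of basalt, resin_puck, sample_jar from where it was at the start of the episode above 0.03 m).
It also fails if it takes over 67 s, if anything falls off the work surface, if the arm or the gripper's body presses on something with over 40 N, if the wrist force passes 120 N, or if a joint passes its speed limit or range.

## Robot

A 6-joint arm with a two-finger parallel gripper is mounted at the origin on the work surface. World frame = base frame: x ahead of the robot, y to its left, z up, the work surface at z = 0. Lengths are in mm, angles in rad, forces in N, time in s.
With the tool pointing down it reaches from about 400 to 925 mm from the base axis. Payload 12.5 kg.
Tool frame: the origin (TCP) lies at the very end of the fingers, on their centre line; the grasp point (between the pads) lies env.grip_point_offset behind it (env.grip_point_offset is the distance from the TCP to the grasp point, in mm); y points along the fingers, z is the direction in which the jaws open and shut, and the axes are right-handed (so a half turn about y gives the same grasp; the last joint's range is limited). The gripper opens to 95 mm and grips with 3 to 60 N. Pads are 20 mm wide; open, the fingers measure 119 mm over their backs; the gripper's body (75 mm by 180 mm) begins 59 mm behind the grasp point.
Start: joints at [-1.384, 0.491, 1.559, -0, 1.092, -0.106], TCP at [180.419, -598.411, 214.661] pointing down, gripper open.
Joint ranges: [-3.1, 3.1], [-0.84, 2.19], [0.05, 2.79], [-1.13, 4.28], [0.06, 2.93], [-2.69, 2.69]. Speed limits (rad/s): [2.22, 2.22, 2.79, 3.14, 3.14, 3.14].

## Interface

Orientations are given as [roll, pitch, yaw] about the fixed x, y, z axes, in that order (R = Rz(yaw) Ry(pitch) Rx(roll)).
In Python, from cell import readout, read_camera, env, nets gives the robot as it stands.
- The arm moves only by the tool apply_moves, never from a script. Its argument "increments" is a list of rows, each a list of 3 entries, a list of its own where there are three numbers: the shift along the tool's x, y, z in cm, then the turn, a rotation vector about the tool's x, y, z in degrees, then the finger opening in cm, from 0 to 9.51. A call has exactly 5 rows; each row shifts and turns the pose as measured when the row begins, along the tool's axes as they then stand; what a row does not reach is not made up. A row lasts 1/8 s, in which the tool goes at most 62.5 mm and 10.7 degrees, less where a joint would pass 70% of its speed; a pose out of reach is approached as far as the arm can. A call with a gripper value outside its range is refused whole. The fingers move at their own pace and stop on an object; the grip force is fixed at half the most. Time passes only in rows, so rows that do not move let the fingers close, or fill a call up. It gives the time, the measured TCP pose, the force and the opening at its end, in the units of the state.
- readout.state(): the state, without advancing time (a new reading comes with each control period).
- read_camera(name): name is "scene" or "top" or "wrist"; returns a dict with "img" (420x560x3 uint8, red, green, blue), "vfov" (degrees; the focal length in pixels is half the picture's height over the tangent of half this angle, whatever the lens; pixels are square), "cx", "cy" (the principal point, pixels), "rvec" (rotation vector, rad) and "tvec" (3), from world to camera coordinates, as OpenCV has them; the wrist camera has in their place "mount" (4x4, takes a point from camera to tool coordinates, whose origin is the TCP and whose axes are the tool frame's). Camera axes: x right, y down, z forward; pixel columns grow to the right and rows downward; lengths in mm; the calibration is good to about 2 mm. A picture is of the moment at which its call begins: read the wrist's pose just before it. There is no depth.
- env.job_done(): hands the job in, once; it reports no verdict.
Trained networks look in a picture, given as the dict that the camera call returned (one of the last four; its "shot" number tells which), for a name from the list of things; names that differ only in an ending like _2 or _b are one class to them, and where a whole thing is asked for, a point or a joint stands for the part that bears it (a point fixed in the world has none). Each returns a list of dicts, best first, with "confidence" (0 to 1); they miss things now and then, are a little off and sometimes report something else, mostly with a low value. They report only what shows in the picture. A call takes as long as a camera call. They do not tell look-alikes from the thing itself.
- nets.look_for(picture, thing): "point" ([x, y, z] in mm, in the coordinates of the camera as it stood for that picture, good to about 4 mm: the middle of the surface that is visible of it).
- nets.mark_of(picture, thing): "point" ([x, y, z] in mm, in the coordinates of the camera as it stood for that picture, good to about 4 mm: a listed point, or the origin of a listed thing).
The state is a dict: "t": time; "joints": joint angles; "qvel": joint speeds; "tau": joint torques, N m; "eef_pos": TCP position; "tcp_rot": TCP orientation; "ft_force": force on the tool from outside, world axes, zero at the start; "moment": the same for the moment, N m; "opening": opening from 0.0 (shut) to 1.0 (fully open).
Only numpy, scipy, OpenCV 4.12 (cv2) and the standard library are available. Lean on these libraries where they do the work, as an engineer would, in place of code of your own. Each camera call takes 0.05 s, during which the arm holds its last target. There are 200 camera calls.

## Working session

There is one attempt and no reset: what is moved stays moved. The work goes in short steps, Python scripts to look and compute and a tool call to move; the robot and the scene stay as the last step left them, time stands still between calls to the robot, and variables do not carry over. Pictures are saved under pics/ and viewed, about 8 in all and at most 12, crops included, and the job is handed in when it is done.

Besides the shell and the picture viewer there is one more tool, called after "Request:" by a JSON object that holds its "op" and its "data", one argument or row to a line. apply_moves: Moves the arm, as the interface text tells. Its arguments: {"type":"object","properties":{"increments":{"type":"array"}},"required":["increments"]}

```bash
mkdir -p pics; ls
cat > h.py <<'E'
import numpy as np, cv2
from scipy.spatial.transform import Rotation as R
from cell import readout, read_camera, env, nets
def shot(n):
    s=readout.state(); p=read_camera(n)
    if 'mount' in p:
        T=np.eye(4); T[:3,:3]=R.from_euler('xyz',s['tcp_rot']).as_matrix(); T[:3,3]=s['eef_pos']
        p['T']=T@np.array(p['mount'])
    else:
        A=np.eye(4); A[:3,:3]=cv2.Rodrigues(np.array(p['rvec'],float))[0]; A[:3,3]=np.ravel(p['tvec']); p['T']=np.linalg.inv(A)
    return p
def W(p,pt): return (p['T']@np.r_[pt,1])[:3]
def save(p,f): cv2.imwrite('pics/'+f,p['img'][:,:,::-1])
def foc(p): return p['img'].shape[0]/2/np.tan(np.radians(p['vfov'])/2)
def ray(p,u,v,z):
    d=p['T'][:3,:3]@np.array([(u-p['cx'])/foc(p),(v-p['cy'])/foc(p),1]); o=p['T'][:3,3]
    return o+d*(z-o[2])/d[2]
def proj(p,X):
    c=(np.linalg.inv(p['T'])@np.r_[X,1])[:3]; return p['cx']+foc(p)*c[0]/c[2],p['cy']+foc(p)*c[1]/c[2]
E
python3 - <<'E'
from h import *
np.set_printoptions(precision=1,suppress=True)
s=readout.state();print(s,env.grip_point_offset)
for c in ['top','scene']:
    p=shot(c); save(p,c+'.png')
    for t in ['reader','fence_far','fence_side','shutter_knob_grip','corner','sandstone','basalt','resin_puck','sample_jar']:
        for d in nets.mark_of(p,t): 
            if d['confidence']>.2: print(c,t,round(d['confidence'],2),W(p,d['point']),np.array(proj(p,W(p,d['point']))))
E
```

```text
pics
{'t': 0.0, 'joints': array([-1.4,  0.5,  1.6, -0. ,  1.1, -0.1]), 'qvel': array([ 0.,  0.,  0., -0.,  0., -0.]), 'tau': array([  0. , -61.3, -25.8,   0.1,   0. ,  -0. ]), 'eef_pos': array([ 180.4, -598.2,  214. ]), 'tcp_rot': array([-1.6,  0. , -2.8]), 'ft_force': array([-0.7,  0.5, -0.3]), 'moment': array([ 0.1, -0. ,  0. ]), 'opening': 0.9998918914804906} 18.8
top reader 0.78 [574.6 111.4   0.1] [197.6 187.9]
top fence_far 0.79 [633.6 183.1  35.4] [163.4 157.9]
top shutter_knob_grip 0.63 [582.4  44.8  79.5] [223.6 179.6]
top corner 0.61 [613.8 237.1  39.5] [137.5 165.6]
top sandstone 0.93 [ 541.9 -427.6    3.1] [431.3 209.1]
top sandstone 0.93 [ 406.2 -378.9    4.3] [410.7 267.8]
top sandstone 0.91 [ 320.9 -204.1   -2.4] [333.3 303.7]
top sandstone 0.75 [ 454.7 -129.4    2.6] [301.8 243.4]
top sandstone 0.57 [359.9 -21.6   0.8] [252.9 284.5]
top basalt 0.67 [ 621.1 -150.8    0.7] [312.5 171.5]
top resin_puck 0.56 [ 501.8 -292.     2.4] [372.9 224.8]
top sample_jar 0.58 [ 708.5 -347.1   -0.4] [396.4 137.7]
top sample_jar 0.52 [ 617.1 -150.7    6.2] [312.7 172.8]
scene reader 0.61 [575.1 112.9  -1.1] [341. 278.]
scene reader 0.32 [579.9  44.7  76.5] [310.  242.8]
scene fence_far 0.97 [635.3 180.4  35.7] [365.9 305.3]
scene fence_side 0.83 [551.  225.1  39.9] [404.1 277.9]
scene shutter_knob_grip 0.93 [580.6  44.2  75.2] [309.5 243.4]
scene corner 0.83 [612.8 234.6  38.9] [399.3 306.2]
scene sandstone 0.9 [ 403.9 -380.3    0.3] [178.7 151.5]
scene sandstone 0.8 [ 542.  -425.9   -4.5] [129.  182.5]
scene sandstone 0.78 [366.5 -23.6   0.9] [318.5 187.4]
scene sandstone 0.77 [ 454.3 -133.2   -0.2] [258.2 197.2]
scene basalt 0.69 [ 621.5 -142.8    2.3] [216.  247.8]
scene resin_puck 0.73 [ 502.6 -294.3   -0.7] [186.  188.4]
scene resin_puck 0.62 [580.4  46.1  76.1] [310.5 243.4]
scene sample_jar 0.77 [ 706.3 -344.8    1.1] [110.6 243. ]
```

View pics/top.png

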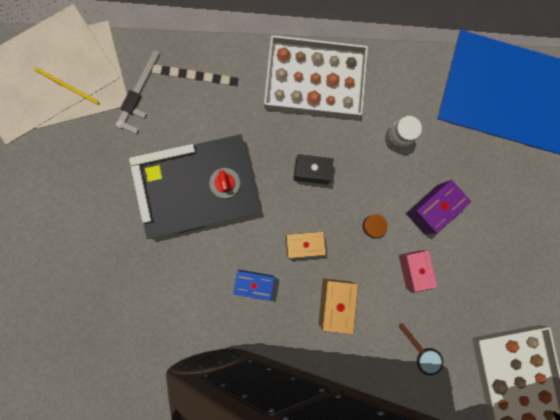

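View pics/scene.png

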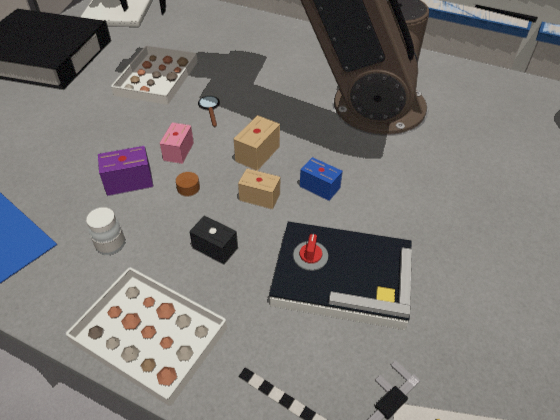

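The sandstone is the smaller tan block: top view at pixel (306,245), world about (454,-131). The larger tan block at (340,307) is the look-alike. The reader's corner is at top-left with the yellow shutter at (153,173), and the knob is at (224,182). I'll move above the knob.

```bash
cat >> h.py <<'E'
def wrap(a): return (a+np.pi)%(2*np.pi)-np.pi
def plan(x,y,z,yaw,n=5,ml=55,ma=10.,longway=None):
    """print n rows (tool-frame cm, deg) towards the target, tool kept pointing down"""
    s=readout.state(); P=np.array(s['eef_pos'],float); M=R.from_euler('xyz',s['tcp_rot'])
    G=R.from_euler('xyz',[-np.pi/2,0,yaw]); g=np.array([x,y,z],float)
    print('t',round(s['t'],2),'P',P.round(1),'yaw',round(np.degrees(s['tcp_rot'][2]),1),'F',np.round(s['ft_force'],1),'op',round(s['opening'],3))
    for i in range(n):
        d=g-P; k=min(1,ml/max(1e-9,np.linalg.norm(d))); d=d*k
        rv=(M.inv()*G).as_rotvec(); a=np.degrees(np.linalg.norm(rv)); rv=rv*min(1,ma/max(a,1e-9))
        sh=np.round(M.inv().apply(d)/10,2); tr=np.round(np.degrees(rv),1)
        print([sh.tolist(),tr.tolist()]); P=P+M.apply(sh*10); M=M*R.from_rotvec(np.radians(tr))
E
python3 -c "
from h import *
plan(575,55,230,0.2,n=18,ml=50)"
```

```text
t 1.0 P [ 180.4 -598.4  214.7] yaw -163.2 F [-0.   0.1  0.2] op 1.005
[[-3.71, -0.1, -3.35], [-0.0, -10.0, 0.0]]
[[-4.23, -0.1, -2.66], [-0.0, -10.0, 0.0]]
[[-4.63, -0.1, -1.88], [0.0, -10.0, 0.0]]
[[-4.89, -0.1, -1.05], [0.0, -10.0, 0.0]]
[[-5.0, -0.1, -0.18], [0.0, -10.0, 0.0]]
[[-4.95, -0.1, 0.69], [0.0, -10.0, 0.0]]
[[-4.76, -0.1, 1.54], [0.0, -10.0, 0.0]]
[[-4.42, -0.1, 2.34], [0.0, -10.0, 0.0]]
[[-3.94, -0.1, 3.07], [0.0, -10.0, 0.0]]
[[-3.35, -0.1, 3.71], [0.0, -10.0, 0.0]]
[[-2.66, -0.1, 4.23], [0.0, -10.0, 0.0]]
[[-1.88, -0.1, 4.63], [0.0, -10.0, 0.0]]
[[-1.05, -0.1, 4.89], [0.0, -10.0, 0.0]]
[[-0.18, -0.1, 5.0], [0.0, -10.0, 0.0]]
[[0.68, -0.11, 4.95], [0.0, -10.0, 0.0]]
[[0.42, -0.03, 1.28], [0.0, -10.0, 0.0]]
[[-0.0, 0.0, -0.0], [0.0, -10.0, 0.0]]
[[-0.0, 0.0, -0.0], [0.0, -4.7, 0.0]]
```

Request:
{"op": "apply_moves", "data": {
  "increments": [
    [[-3.7, -0.1, -3.4], [0, -10, 0], 9.5],
    [[-4.2, -0.1, -2.7], [0, -10, 0], 9.5],
    [[-4.6, -0.1, -1.9], [0, -10, 0], 9.5],
    [[-4.9, -0.1, -1.0], [0, -10, 0], 9.5],
    [[-5.0, -0.1, -0.2], [0, -10, 0], 9.5]
  ]
}}

```text
t: 1.62
eef_pos: [308.6, -379.1, 219.1]
tcp_rot: [-1.57, -0.001, -1.954]
ft_force: [1.2, -1.0, -0.9]
opening: 1.0
```

```bash
python3 -c "
from h import *
plan(575,55,230,0.2,n=10,ml=55)"
```

```text
t 1.62 P [ 308.6 -379.1  219.1] yaw -112.0 F [ 1.2 -1.  -0.9] op 1.0
[[-5.42, -0.12, 0.91], [0.0, -10.0, 0.0]]
[[-5.18, -0.12, 1.84], [0.0, -10.0, 0.0]]
[[-4.78, -0.12, 2.71], [0.0, -10.0, 0.0]]
[[-4.24, -0.12, 3.5], [0.0, -10.0, 0.0]]
[[-3.57, -0.12, 4.19], [0.0, -10.0, 0.0]]
[[-2.78, -0.12, 4.74], [0.0, -10.0, 0.0]]
[[-1.92, -0.12, 5.15], [0.0, -10.0, 0.0]]
[[-0.99, -0.12, 5.41], [0.0, -10.0, 0.0]]
[[-0.04, -0.13, 5.5], [0.0, -10.0, 0.0]]
[[0.24, -0.03, 1.43], [0.0, -10.0, 0.0]]
```

Tracking is accurate, so I'll send two calls.

Request:
{"op": "apply_moves", "data": {
  "increments": [
    [[-5.4, -0.1, 0.9], [0, -10, 0], 9.5],
    [[-5.2, -0.1, 1.8], [0, -10, 0], 9.5],
    [[-4.8, -0.1, 2.7], [0, -10, 0], 9.5],
    [[-4.2, -0.1, 3.5], [0, -10, 0], 9.5],
    [[-3.6, -0.1, 4.2], [0, -10, 0], 9.5]
  ]
}}

```text
t: 2.25
eef_pos: [452.8, -135.4, 225.2]
tcp_rot: [-1.569, -0.004, -1.054]
ft_force: [1.1, -1.0, -0.1]
opening: 1.001
```

Request:
{"op": "apply_moves", "data": {
  "increments": [
    [[-2.8, -0.1, 4.7], [0, -10, 0], 9.5],
    [[-1.9, -0.1, 5.1], [0, -10, 0], 9.5],
    [[-1.0, -0.1, 5.4], [0, -10, 0], 9.5],
    [[0, -0.1, 5.5], [0, -10, 0], 9.5],
    [[0.2, 0, 1.4], [0, -10, 0], 9.5]
  ]
}}

```text
t: 2.88
eef_pos: [570.9, 78.0, 229.9]
tcp_rot: [-1.573, -0.007, -0.148]
ft_force: [-0.6, 0.2, -1.3]
opening: 1.0
```

```bash
python3 -c "
from h import *
plan(575,55,200,0.2,n=5)"
```

```text
t 2.88 P [570.9  78.  229.9] yaw -8.5 F [-0.6  0.2 -1.3] op 1.0
[[0.72, 3.0, -2.21], [0.1, -10.0, 0.2]]
[[0.0, 0.0, 0.0], [0.1, -9.9, 0.1]]
[[0.0, 0.0, 0.0], [0.0, -0.0, 0.0]]
[[0.0, 0.0, 0.0], [0.0, -0.0, 0.0]]
[[0.0, 0.0, 0.0], [0.0, -0.0, 0.0]]
```

Request:
{"op": "apply_moves", "data": {
  "increments": [
    [[0.7, 0, -2.2], [0.1, -10, 0.2], 9.5],
    [[0, 0, 0], [0, -9.9, 0], 9.5],
    [[0, 0, 0], [0, 0, 0], 9.5],
    [[0, 0, 0], [0, 0, 0], 9.5],
    [[0, 0, 0], [0, 0, 0], 9.5]
  ]
}}

```text
t: 3.5
eef_pos: [575.1, 56.8, 229.8]
tcp_rot: [-1.573, -0.002, 0.207]
ft_force: [-0.5, 0.4, 1.2]
opening: 1.0
```

Run:
```python
from h import *
np.set_printoptions(precision=1,suppress=True)
p=shot('wrist'); save(p,'w1.png'); np.save('w1T.npy',p['T']); print(readout.state()['eef_pos'],readout.state()['tcp_rot'],p['T'],foc(p),p['cx'],p['cy'])
for t in ['reader','fence_far','fence_side','shutter_knob_grip','corner']:
    for d in nets.mark_of(p,t)[:1]: print(t,round(d['confidence'],2),W(p,d['point']),np.array(proj(p,W(p,d['point']))))
```

```text
[575.1  56.8 229.8] [-1.6 -0.   0.2] [[ -0.2   0.9   0.3 502.8]
 [  1.    0.2   0.1  42.4]
 [ -0.    0.3  -1.  399.8]
 [  0.    0.    0.    1. ]] 353.70162284159795 286.3604057912156 209.43104752628025
reader 0.95 [578.3 113.7   3.9] [334.2 193.3]
fence_far 0.64 [639.4 189.2  40. ] [391.5 267.2]
fence_side 0.84 [550.2 225.5  40.5] [449.4 196.8]
shutter_knob_grip 0.78 [582.4  50.4  73. ] [277.8 200. ]
corner 0.61 [614.8 229.2  40. ] [433.3 253.8]
```

View pics/w1.png

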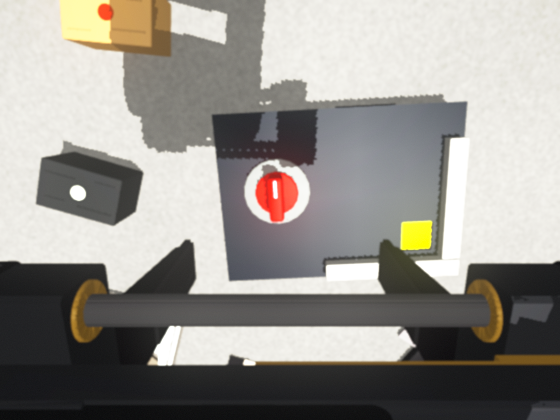

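The wrist view shows deck corners at (213,115), (466,102) and (230,280), the knob around (276,195), and the yellow window at (416,235). I'll fit the reader pose to these.

Run:
```python
from h import *
from scipy.optimize import least_squares
np.set_printoptions(precision=1,suppress=True)
p=dict(img=np.zeros((420,560,3)),T=np.load('w1T.npy'),cx=286.36,cy=209.43); p['vfov']=2*np.degrees(np.arctan(210/353.7016))
# reader-frame <-> pixel; window centre (47,82)
pts=[((-90,-125),213,115,40),((-90,125),466,102,40),((90,-125),230,280,40),((47,82),416,235,39),((88,35),327,279,40),]
w=np.array([ray(p,u,v,z)[:2] for _,u,v,z in pts]); l=np.array([q[0] for q in pts],float); print(w)
def tf(q,l): c,s=np.cos(q[2]),np.sin(q[2]); return np.c_[c*l[:,0]-s*l[:,1],s*l[:,0]+c*l[:,1]]+q[:2]
n=np.array([[-10,-65],[70,105]]); nw=np.array([[582,46.5],[613.7,233.6]])
for L,Wd in [(l[:4],w[:4]),(np.r_[l[:4],n],np.r_[w[:4],nw]),(np.r_[n,[[0,0],[79,35],[7.5,114]]],np.r_[nw,[[576,112.7],[636,184],[550.6,225.3]]])]:
    r=least_squares(lambda q:(tf(q,L)-Wd).ravel(),[575,112,.2],loss='soft_l1',f_scale=4)
    print(r.x[:2],r.x[2].round(3),'knob,corner',tf(r.x,n).ravel(),'res',r.fun)
```

```text
[[519.4 -28.3]
 [456.6 210.9]
 [691.5  17.3]
 [598.1 204.7]
 [668.  122.9]]
[574.1 114.3] 0.258 knob,corner [581.   48.9 614.9 233.7] res [-0.5 -1.2 -1.5  1.3  1.5 -0.9  0.4  0.8]
[574.  113.9] 0.26 knob,corner [581.1  48.5 614.6 233.4] res [-0.2 -1.8 -1.8  0.7  1.7 -1.1  0.2  0.5 -0.9  2.   0.9 -0.2]
[574.4 113.9] 0.286 knob,corner [583.2  48.7 612.  234.3] res [  1.2   2.2  -1.7   0.7  -1.6   1.2   4.4 -14.3  -1.1   0.1]
```

```bash
python3 -c "
from h import *
plan(581,48.7,57,0.26,n=5,ml=50)"
```

```text
t 3.8 P [575.1  56.8 229.8] yaw 12.0 F [ 0.1  0.5 -0.3] op 1.001
[[0.11, 4.99, -0.25], [0.1, -2.9, 0.1]]
[[0.1, 4.99, -0.27], [0.0, 0.0, 0.0]]
[[0.1, 4.99, -0.27], [0.0, 0.0, 0.0]]
[[0.05, 2.31, -0.13], [0.0, 0.0, 0.0]]
[[-0.0, -0.0, 0.0], [0.0, 0.0, 0.0]]
```

Request:
{"op": "apply_moves", "data": {
  "increments": [
    [[0.2, 4.0, -0.4], [0.1, -2.9, 0.1], 9.5],
    [[0.15, 5.0, -0.4], [0, 0, 0], 7.0],
    [[0, 5.0, -0.1], [0, 0, 0], 5.0],
    [[0, 3.0, 0], [0, 0, 0], 4.0],
    [[0, 0, 0], [0, 0, 0], 3.0]
  ]
}}

```text
t: 4.42
eef_pos: [582.5, 48.5, 56.4]
tcp_rot: [-1.572, -0.004, 0.26]
ft_force: [0.5, 0.0, 0.6]
opening: 0.634
```

Request:
{"op": "apply_moves", "data": {
  "increments": [
    [[0, 0, 0], [0, 0, 0], 1.0],
    [[0, 0, 0], [0, 0, 0], 1.0],
    [[0, 0, 0], [0, 0, 0], 1.0],
    [[0, 0, 0], [0, 0, 0], 1.0],
    [[0, 0, 0], [0, 0, 0], 1.0]
  ]
}}

```text
t: 5.05
eef_pos: [584.5, 48.4, 61.0]
tcp_rot: [-1.574, -0.01, 0.261]
ft_force: [-0.0, -1.1, -3.8]
opening: 0.142
```

```bash
python3 -c "
from h import *
plan(581,48.7,57,0.26,n=1,ml=50)"
```

```text
t 5.05 P [584.5  48.4  61. ] yaw 14.9 F [-0.  -1.1 -3.8] op 0.142
[[-0.33, 0.4, 0.12], [0.2, 0.0, 0.6]]
```

Request:
{"op": "apply_moves", "data": {
  "increments": [
    [[-0.1, 0.1, 0], [0, 8, 0], 0.8],
    [[-0.1, 0.1, 0], [0, 10, 0], 0.8],
    [[0, 0.1, 0], [0, 10, 0], 0.8],
    [[0, 0.1, 0], [0, 10, 0], 0.8],
    [[0, 0.1, 0], [0, 10, 0], 0.8]
  ]
}}

```text
t: 5.68
eef_pos: [584.1, 45.8, 60.9]
tcp_rot: [-1.565, -0.016, -0.601]
ft_force: [-5.1, -4.2, 12.5]
opening: 0.143
```

Request:
{"op": "apply_moves", "data": {
  "increments": [
    [[0, 0, 0], [0, 10, 0], 0.8],
    [[0, 0, 0], [0, 9, 0], 0.8],
    [[0, 0, 0], [0, 5, 0], 0.8],
    [[0, 0, 0], [0, 2, 0], 0.8],
    [[0, 0, 0], [0, 0, 0], 0.8]
  ]
}}

```text
t: 6.3
eef_pos: [582.9, 45.5, 61.0]
tcp_rot: [-1.561, -0.011, -1.068]
ft_force: [0.9, -1.1, -0.9]
opening: 0.161
```

```bash
python3 -c "
from h import *
plan(581,48.7,57,0.26-1.2,n=1,ml=50); print(readout.state()['moment'],readout.state()['joints'])"
```

```text
t 6.3 P [582.9  45.5  61. ] yaw -61.2 F [ 0.9 -1.1 -0.9] op 0.161
[[-0.38, 0.4, -0.02], [-0.5, -7.3, 0.7]]
[-0.12774833 -0.15249585  0.85323248] [-0.03285101  0.62368605  1.80947207 -0.00748379  0.69468125 -0.53047658]
```

Request:
{"op": "apply_moves", "data": {
  "increments": [
    [[0, 0, 0], [0, -4, 0], 4.0],
    [[0, 0, 0], [0, 0, 0], 6.0],
    [[0, -2.0, 0], [0, 0, 0], 9.5],
    [[0, -5.0, 0], [0, 0, 0], 9.5],
    [[0, -6.0, 0], [0, 0, 0], 9.5]
  ]
}}

```text
t: 6.92
eef_pos: [579.6, 45.9, 190.2]
tcp_rot: [-1.569, -0.006, -1.001]
ft_force: [0.9, 0.3, 0.5]
opening: 0.63
```

Run:
```python
from h import *
np.set_printoptions(precision=1,suppress=True)
p=shot('wrist'); q=shot('top'); s=q['img'][120:240,110:290]; r=p['img']
a=cv2.resize(r,(560,420)); b=cv2.resize(s,(240,160),interpolation=cv2.INTER_CUBIC); c=np.zeros((420,800,3),np.uint8); c[:,:560]=a; c[:160,560:]=b
cv2.imwrite('pics/k.png',c[:,:,::-1])
plan(440,-131,220,-1.5,n=10)
```

```text
t 7.03 P [582.3  45.9 195.3] yaw -57.4 F [ 0.2 -0.2  0.3] op 0.715
[[1.75, -0.63, -5.18], [-0.3, 10.0, 0.2]]
[[2.62, -0.61, -4.8], [-0.3, 10.0, 0.2]]
[[3.41, -0.6, -4.27], [-0.2, 8.6, 0.2]]
[[4.0, -0.6, -3.72], [-0.0, -0.0, -0.0]]
[[0.61, -0.09, -0.57], [-0.0, -0.0, -0.0]]
[[0.0, -0.0, 0.0], [-0.0, -0.0, -0.0]]
[[0.0, -0.0, 0.0], [-0.0, -0.0, -0.0]]
[[0.0, -0.0, 0.0], [-0.0, -0.0, -0.0]]
[[0.0, -0.0, 0.0], [-0.0, -0.0, -0.0]]
[[0.0, -0.0, 0.0], [-0.0, -0.0, -0.0]]
```

View pics/k.png

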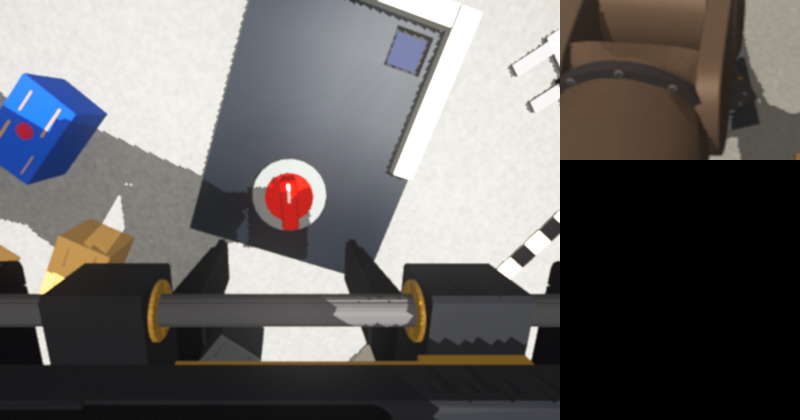

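The knob stays open: the window at (408,50) is clear, with no yellow showing. Next is the sandstone.

Request:
{"op": "apply_moves", "data": {
  "increments": [
    [[1.7, -0.6, -5.0], [-0.3, 10, 0.2], 9.5],
    [[2.6, -0.6, -4.7], [-0.3, 10, 0.2], 9.5],
    [[3.2, -0.6, -4.1], [-0.2, 8.6, 0.2], 9.5],
    [[3.9, -0.6, -3.5], [0, 0, 0], 9.5],
    [[0.5, 0, 0], [0, 0, 0], 9.5]
  ]
}}

```text
t: 7.65
eef_pos: [445.5, -126.7, 218.1]
tcp_rot: [-1.569, 0.001, -1.523]
ft_force: [0.3, 0.9, -0.8]
opening: 0.998
```

Run:
```python
from h import *
np.set_printoptions(precision=1,suppress=True)
s=readout.state(); print(s['eef_pos'],s['tcp_rot'])
p=shot('wrist'); save(p,'w2.png'); np.save('w2T.npy',p['T'])
for d in nets.mark_of(p,'sandstone'): print(round(d['confidence'],2),W(p,d['point']),np.array(proj(p,W(p,d['point']))))
```

```text
[ 445.5 -126.7  218.1] [-1.6  0.  -1.5]
0.94 [365.3 -20.2  -0.5] [213.9  77.8]
0.87 [ 400.1 -378.2   -2.7] [242.3 370.6]
0.72 [ 323.6 -200.5   -0.5] [178.8 240.2]
0.65 [ 451.9 -129.2   -0.6] [292.  185.2]
```

View pics/w2.png

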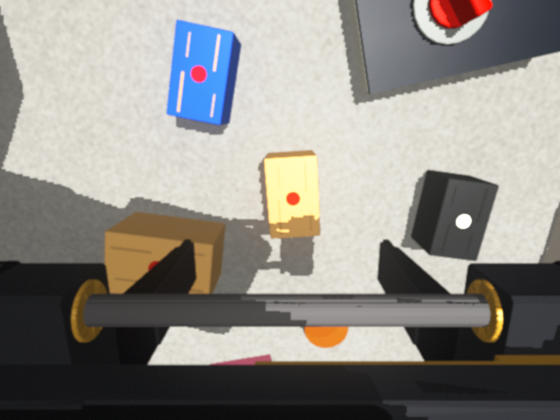

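The target block's top face has corners at about (265,159), (316,156), (320,235) and (271,238). The surroundings are clear for the fingers.

Run:
```python
from h import *
np.set_printoptions(precision=1,suppress=True)
p=dict(img=np.zeros((420,560,3)),T=np.load('w2T.npy'),cx=286.36,cy=209.43); p['vfov']=2*np.degrees(np.arctan(210/353.7016))
c=np.array([ray(p,u,v,56)[:2] for u,v in [(265,159),(316,156),(320,235),(271,238)]]); print(c,c.mean(0),ray(p,293,198,56))
l=(c[0]+c[1]-c[2]-c[3])/2; w=(c[1]+c[2]-c[0]-c[3])/2
print('len',np.linalg.norm(l),'dir',np.degrees(np.arctan2(l[1],l[0])),'wid',np.linalg.norm(w),'dir',np.degrees(np.arctan2(w[1],w[0])))
```

```text
[[ 423.8  -94.5]
 [ 471.4  -89.4]
 [ 480.8 -167. ]
 [ 432.3 -172.5]] [ 452.1 -130.9] [ 452.  -130.7   56. ]
len 78.36167394725909 dir 96.55720060045223 wid 48.293317912292814 dir 6.262078752527843
```

```bash
python3 -c "
from h import *
plan(452,-131,25,-1.459,n=5,ml=50)"
```

```text
t 7.75 P [ 447.1 -125.5  217.8] yaw -87.1 F [1.  0.4 0.2] op 0.996
[[0.15, 5.0, 0.11], [-0.1, -3.5, -0.1]]
[[0.15, 5.0, 0.11], [-0.0, -0.0, 0.0]]
[[0.16, 5.0, 0.11], [-0.0, -0.0, 0.0]]
[[0.13, 4.28, 0.09], [-0.0, -0.0, 0.0]]
[[-0.0, 0.0, 0.0], [-0.0, -0.0, 0.0]]
```

Request:
{"op": "apply_moves", "data": {
  "increments": [
    [[0.3, 5.0, 0.25], [-0.1, -3.5, -0.1], 9.5],
    [[0.3, 4.5, 0.25], [0, 0, 0], 9.5],
    [[0, 4.0, 0], [0, 0, 0], 9.5],
    [[0, 2.0, 0], [0, 0, 0], 9.5],
    [[0, 0, 0], [0, 0, 0], 9.5]
  ]
}}

```text
t: 8.38
eef_pos: [457.1, -127.0, 56.9]
tcp_rot: [-1.569, -0.001, -1.454]
ft_force: [-0.5, 0.1, 0.5]
opening: 0.998
```

```bash
python3 -c "
from h import *
plan(452,-131,25,-1.459,n=5,ml=50)"
```

```text
t 8.38 P [ 457.1 -127.    56.9] yaw -83.3 F [-0.5  0.1  0.5] op 0.998
[[0.33, 3.18, -0.56], [-0.1, 0.3, 0.0]]
[[0.0, 0.0, -0.0], [-0.0, -0.0, 0.0]]
[[0.0, 0.0, -0.0], [-0.0, -0.0, 0.0]]
[[0.0, 0.0, -0.0], [-0.0, -0.0, 0.0]]
[[0.0, 0.0, -0.0], [-0.0, -0.0, 0.0]]
```

Request:
{"op": "apply_moves", "data": {
  "increments": [
    [[0.35, 2.0, -0.5], [0, 0, 0], 9.5],
    [[0, 1.2, 0], [0, 0, 0], 9.5],
    [[0, 0.1, 0], [0, 0, 0], 7.0],
    [[0, 0, 0], [0, 0, 0], 5.5],
    [[0, 0, 0], [0, 0, 0], 4.0]
  ]
}}

```text
t: 9.0
eef_pos: [455.7, -129.8, 25.6]
tcp_rot: [-1.565, -0.003, -1.452]
ft_force: [0.3, 0.4, 0.3]
opening: 0.739
```

Request:
{"op": "apply_moves", "data": {
  "increments": [
    [[0, 0, 0], [0, 0, 0], 4.0],
    [[0, 0, 0], [0, 0, 0], 4.0],
    [[0, 0, 0], [0, 0, 0], 4.0],
    [[0, 0, 0], [0, 0, 0], 4.0],
    [[0, 0, 0], [0, 0, 0], 4.0]
  ]
}}

```text
t: 9.62
eef_pos: [455.6, -129.8, 26.1]
tcp_rot: [-1.565, -0.003, -1.452]
ft_force: [-0.7, 0.9, -0.8]
opening: 0.523
```

```bash
python3 -c "
from h import *
plan(452,-131,150,-1.459,n=5,ml=50)"
```

```text
t 9.62 P [ 455.6 -129.8   26.1] yaw -83.2 F [-0.7  0.9 -0.8] op 0.523
[[0.05, -5.0, -0.12], [-0.4, 0.4, 0.2]]
[[0.03, -5.0, -0.15], [0.0, 0.0, -0.0]]
[[0.01, -2.39, -0.08], [0.0, 0.0, -0.0]]
[[-0.0, 0.0, 0.0], [0.0, 0.0, -0.0]]
[[-0.0, 0.0, 0.0], [0.0, 0.0, -0.0]]
```

Request:
{"op": "apply_moves", "data": {
  "increments": [
    [[0, -3.0, 0], [-0.4, 0, 0.2], 4.0],
    [[0, -5.0, 0], [0, 0, 0], 4.0],
    [[0, -4.0, 0], [0, 0, 0], 4.0],
    [[0, -1.0, 0], [0, 0, 0], 4.0],
    [[0, 0, 0], [0, 0, 0], 4.0]
  ]
}}

```text
t: 10.25
eef_pos: [454.5, -129.4, 157.4]
tcp_rot: [-1.576, 0.003, -1.452]
ft_force: [0.0, -1.0, -4.2]
opening: 0.529
```

```bash
python3 -c "
from h import *
plan(592.4,173.9,155,-1.311,n=10,ml=50,ma=2)"
```

```text
t 10.25 P [ 454.5 -129.4  157.4] yaw -83.2 F [ 0.  -1.  -4.2] op 0.529
[[-4.27, 0.04, 2.59], [0.1, -2.0, -0.0]]
[[-4.18, 0.04, 2.74], [0.1, -2.0, -0.1]]
[[-4.08, 0.04, 2.88], [0.0, -2.0, -0.0]]
[[-3.98, 0.04, 3.03], [0.1, -2.0, -0.1]]
[[-3.87, 0.03, 3.16], [-0.0, -0.1, 0.0]]
[[-3.87, 0.04, 3.17], [-0.0, 0.0, 0.0]]
[[-2.58, 0.02, 2.11], [-0.0, 0.0, 0.0]]
[[0.0, 0.0, -0.0], [-0.0, 0.0, 0.0]]
[[0.0, 0.0, -0.0], [-0.0, 0.0, 0.0]]
[[0.0, 0.0, -0.0], [-0.0, 0.0, 0.0]]
```

Force is -4.2 N in z, so the block is held.

Request:
{"op": "apply_moves", "data": {
  "increments": [
    [[-3.5, 0, 2.1], [0, -2, 0], 4.0],
    [[-4.2, 0, 2.7], [0.1, -2, 0], 4.0],
    [[-4.1, 0, 2.9], [0, -2, 0], 4.0],
    [[-4.0, 0, 3.0], [0.1, -2, 0], 4.0],
    [[-3.9, 0, 3.2], [0, 0, 0], 4.0]
  ]
}}

```text
t: 10.88
eef_pos: [553.0, 94.5, 147.1]
tcp_rot: [-1.584, 0.008, -1.314]
ft_force: [0.6, -0.0, -4.5]
opening: 0.521
```

```bash
python3 -c "
from h import *
plan(592.4,173.9,130,-1.311,n=5,ml=50,ma=2)"
```

```text
t 10.88 P [553.   94.5 147.1] yaw -75.3 F [ 0.6 -0.  -4.5] op 0.521
[[-3.69, 0.93, 3.24], [0.8, -0.2, -0.4]]
[[-2.97, 0.77, 2.61], [-0.0, 0.0, -0.0]]
[[-0.0, -0.0, -0.0], [-0.0, 0.0, -0.0]]
[[-0.0, -0.0, -0.0], [-0.0, 0.0, -0.0]]
[[-0.0, -0.0, -0.0], [-0.0, 0.0, -0.0]]
```

Request:
{"op": "apply_moves", "data": {
  "increments": [
    [[-3.0, 0, 2.6], [0.8, 0, -0.4], 4.0],
    [[-2.0, 0.5, 1.8], [0, 0, 0], 4.0],
    [[-0.8, 0.5, 0.7], [0, 0, 0], 4.0],
    [[0, 0.5, 0], [0, 0, 0], 4.0],
    [[0, 0, 0], [0, 0, 0], 4.0]
  ]
}}

```text
t: 11.5
eef_pos: [585.4, 167.4, 120.6]
tcp_rot: [-1.584, 0.002, -1.311]
ft_force: [0.1, -1.1, -3.4]
opening: 0.522
```

Run:
```python
from h import *
np.set_printoptions(precision=1,suppress=True)
p=shot('wrist'); save(p,'w3.png'); np.save('w3T.npy',p['T'])
for d in nets.mark_of(p,'sandstone')[:2]+nets.mark_of(p,'corner')[:2]: print(round(d['confidence'],2),W(p,d['point']),np.array(proj(p,W(p,d['point']))))
plan(592.4,173.9,75,-1.311,n=3,ml=50,ma=2)
```

```text
0.96 [615.9 231.4  39.3] [353.7 143.4]
t 11.65 P [586.1 167.5 121.9] yaw -75.1 F [ 0.1 -1.4 -3.2] op 0.524
[[-0.45, 4.69, 0.82], [0.6, -0.0, -0.1]]
[[-0.0, -0.0, 0.0], [0.0, -0.0, -0.0]]
[[-0.0, -0.0, 0.0], [0.0, -0.0, -0.0]]
```

View pics/w3.png

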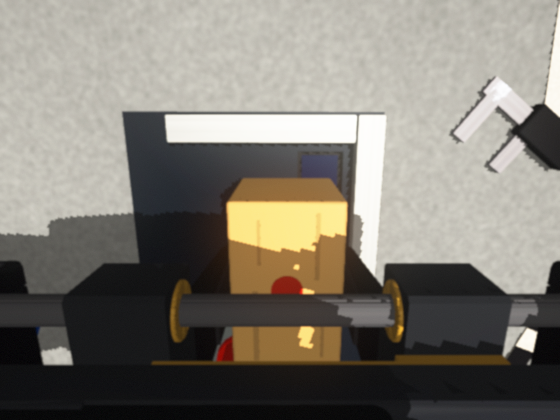

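The block is held squarely, parallel to the fences, with roughly 20 mm and 15 mm clear to each. I'll lower it onto the deck.

Request:
{"op": "apply_moves", "data": {
  "increments": [
    [[0, 1.5, 0], [0.6, 0, -0.1], 4.0],
    [[0, 2.0, 0], [0, 0, 0], 4.0],
    [[0, 1.2, 0], [0, 0, 0], 4.0],
    [[0, 0.3, 0], [0, 0, 0], 4.0],
    [[0, 0, 0], [0, 0, 0], 4.0]
  ]
}}

```text
t: 12.28
eef_pos: [587.3, 165.5, 73.5]
tcp_rot: [-1.566, -0.0, -1.314]
ft_force: [-0.1, -0.2, -4.9]
opening: 0.526
```

Run:
```python
from h import *
plan(586,167.5,66,-1.311,n=1,ml=50,ma=2)
print(readout.state()['tcp_rot'])
```

```text
t 12.28 P [587.3 165.5  73.5] yaw -75.3 F [-0.1 -0.2 -4.9] op 0.526
[[-0.23, 0.75, -0.08], [-0.3, -0.2, 0.0]]
[-1.56577257e+00 -4.41324382e-04 -1.31417545e+00]
```

Request:
{"op": "apply_moves", "data": {
  "increments": [
    [[0, 0.4, 0], [-0.3, 0, 0], 4.0],
    [[0, 0.2, 0], [0, 0, 0], 4.0],
    [[0, 0.15, 0], [0, 0, 0], 4.0],
    [[0, 0.15, 0], [0, 0, 0], 4.0],
    [[0, 0.1, 0], [0, 0, 0], 4.0]
  ]
}}

```text
t: 12.9
eef_pos: [587.9, 165.7, 66.2]
tcp_rot: [-1.569, -0.001, -1.314]
ft_force: [-5.3, -1.5, 7.9]
opening: 0.52
```

Run:
```python
from h import *
plan(586,167.5,66,-1.311,n=1,ml=50,ma=2)
print(readout.state()['tcp_rot'])
```

```text
t 12.9 P [587.9 165.7  66.2] yaw -75.3 F [-5.3 -1.5  7.9] op 0.52
[[-0.22, 0.02, -0.13], [-0.1, -0.2, 0.0]]
[-1.56856493e+00 -8.44455842e-04 -1.31375459e+00]
```

Request:
{"op": "apply_moves", "data": {
  "increments": [
    [[-0.3, 0, 0.3], [0, 0, 0], 4.0],
    [[-0.3, 0, 0.4], [0, 0, 0], 4.0],
    [[-0.3, 0, 0.4], [0, 0, 0], 4.0],
    [[-0.3, 0, 0.3], [0, 0, 0], 4.0],
    [[-0.2, 0, 0.2], [0, 0, 0], 4.0]
  ]
}}

```text
t: 13.52
eef_pos: [600.8, 184.5, 66.2]
tcp_rot: [-1.568, -0.001, -1.314]
ft_force: [-1.1, -0.5, -1.3]
opening: 0.524
```

```bash
cat >> h.py <<'E'
def rel():
    s=readout.state(); c,n=np.cos(.26),np.sin(.26); Q=np.array([[c,n],[-n,c]])
    d=Q@(np.array(s['eef_pos'][:2])-[615.2,232.5]); f=Q@np.array(s['ft_force'][:2])
    print('t',round(s['t'],2),'rel',d.round(1),'z',round(s['eef_pos'][2],1),'F reader',f.round(1),round(s['ft_force'][2],1),'rot',np.round(s['tcp_rot'],3),'op',round(s['opening'],3),'M',np.round(s['moment'],2))
E
python3 -c "
from h import *
rel()"
```

```text
t 13.53 rel [-26.3 -42.7] z 66.2 F reader [-1.2 -0.2] -1.3 rot [-1.568e+00 -1.000e-03 -1.314e+00] op 0.524 M [-0.19 -0.07 -0.01]
```

Request:
{"op": "apply_moves", "data": {
  "increments": [
    [[-0.1, 0.05, 0.1], [0, 0, 0], 4.0],
    [[-0.1, 0, 0.1], [0, 0, 0], 4.0],
    [[-0.15, 0, 0.1], [0, 0, 0], 4.0],
    [[-0.15, 0, 0.1], [0, 0, 0], 4.0],
    [[-0.15, 0, 0.1], [0, 0, 0], 4.0]
  ]
}}

```text
t: 14.15
eef_pos: [601.3, 188.6, 66.5]
tcp_rot: [-1.577, -0.005, -1.312]
ft_force: [-3.9, -13.6, 3.5]
opening: 0.526
```

```bash
python3 -c "
from h import *
rel()"
```

```text
t 14.15 rel [-24.7 -38.9] z 66.5 F reader [ -7.3 -12.1] 3.5 rot [-1.577 -0.005 -1.312] op 0.526 M [-2.41  0.43  0.04]
```

Request:
{"op": "apply_moves", "data": {
  "increments": [
    [[-0.15, 0.05, 0.2], [0.3, 0, 0], 4.0],
    [[-0.15, 0.05, 0.2], [0, 0, 0], 4.0],
    [[-0.15, 0.05, 0.2], [0, 0, 0], 4.0],
    [[-0.15, 0.05, 0.2], [0, 0, 0], 4.0],
    [[-0.15, 0.05, 0.2], [0, 0, 0], 4.0]
  ]
}}

```text
t: 14.78
eef_pos: [601.5, 188.7, 66.7]
tcp_rot: [-1.594, -0.014, -1.312]
ft_force: [-9.5, -14.0, 12.7]
opening: 0.528
```

Run:
```python
from h import *
rel()
p=shot('wrist'); save(p,'w4.png')
for _ in range(6): q=read_camera('wrist')
rel()
```

```text
t 14.78 rel [-24.5 -38.9] z 66.7 F reader [-12.8 -11.1] 12.7 rot [-1.594 -0.014 -1.312] op 0.528 M [-2.18  1.59  0.05]
t 15.12 rel [-24.5 -38.9] z 66.7 F reader [-13.8 -11.5] 11.3 rot [-1.593 -0.014 -1.312] op 0.527 M [-2.25  1.63 -0.  ]
```

View pics/w4.png

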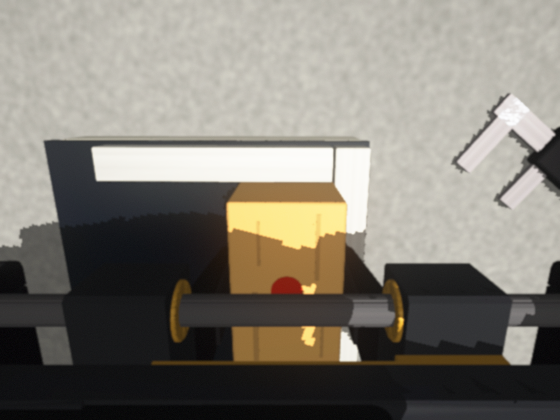

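Both fences bear at about 11–14 N, and the picture shows the block tucked into the corner with the dot up. The tool has tilted about 0.027 rad under the push, so I'll correct that while keeping the pressure on.

Request:
{"op": "apply_moves", "data": {
  "increments": [
    [[-0.15, 0.05, 0.15], [1.0, 0, 0.6], 4.0],
    [[-0.15, 0.05, 0.15], [0.7, 0, 0.4], 4.0],
    [[-0.15, 0.05, 0.15], [0.6, 0, 0.4], 4.0],
    [[-0.15, 0.05, 0.15], [0.6, 0, 0.4], 4.0],
    [[-0.15, 0.05, 0.15], [0.6, 0, 0.4], 4.0]
  ]
}}

```text
t: 15.75
eef_pos: [600.7, 189.1, 66.3]
tcp_rot: [-1.55, 0.017, -1.31]
ft_force: [-8.0, -11.6, 11.8]
opening: 0.525
```

Run:
```python
from h import *
rel()
for _ in range(6): q=read_camera('wrist')
rel()
```

```text
t 15.75 rel [-25.2 -38.2] z 66.3 F reader [-10.7  -9.2] 11.8 rot [-1.55   0.017 -1.31 ] op 0.525 M [-2.73  1.88 -0.01]
t 16.05 rel [-25.2 -38.2] z 66.3 F reader [-10.3  -9.7] 10.7 rot [-1.55   0.017 -1.31 ] op 0.526 M [-2.66  1.78 -0.02]
```

Request:
{"op": "apply_moves", "data": {
  "increments": [
    [[-0.15, 0.05, 0.15], [0, 0, -0.2], 4.0],
    [[-0.15, 0.05, 0.15], [0, 0, -0.1], 4.0],
    [[-0.15, 0.05, 0.15], [0, 0, 0], 4.0],
    [[-0.15, 0.05, 0.15], [0, 0, 0], 4.0],
    [[-0.15, 0.05, 0.15], [0, 0, 0], 4.0]
  ]
}}

```text
t: 16.68
eef_pos: [601.0, 189.2, 66.2]
tcp_rot: [-1.567, 0.004, -1.31]
ft_force: [-7.9, -14.5, 9.8]
opening: 0.523
```

Run:
```python
from h import *
rel()
p=shot('wrist'); save(p,'w5.png')
for d in nets.look_for(p,'shutter_knob'): print(d['confidence'],W(p,d['point']).round(1))
q=shot('scene'); cv2.imwrite('pics/s5.png',cv2.resize(q['img'][210:330,260:430],None,fx=4,fy=4,interpolation=cv2.INTER_CUBIC)[:,:,::-1])
for d in nets.mark_of(q,'sandstone')[:5]: print(round(d['confidence'],2),W(q,d['point']).round(1))
rel()
```

```text
t 16.68 rel [-24.9 -38.2] z 66.2 F reader [-11.4 -12. ] 9.8 rot [-1.567  0.004 -1.31 ] op 0.523 M [-2.34  1.22 -0.13]
0.94 [ 326.1 -204.8    0.9]
0.68 [364.7 -19.    0.5]
0.6 [605.4 186.2  39. ]
0.57 [ 402.  -381.5    0.7]
t 16.88 rel [-24.8 -38.2] z 66.2 F reader [-10.4 -11.6] 8.9 rot [-1.566  0.004 -1.31 ] op 0.522 M [-2.38  1.27 -0.09]
```

View pics/s5.png

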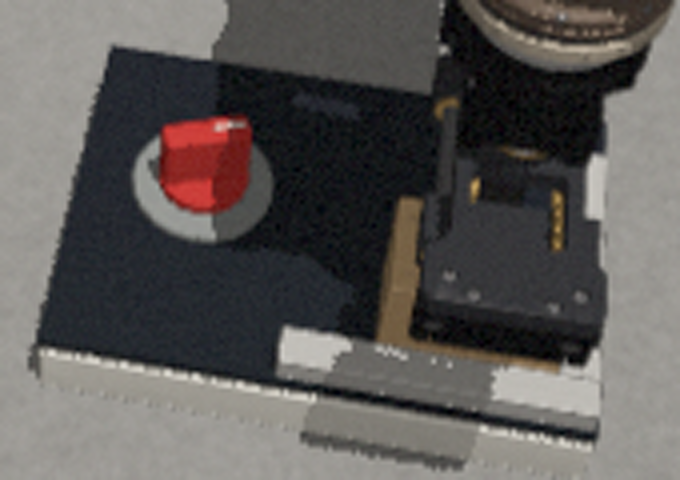

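The knob bar is still turned to open, and the block bears on both fences. The tool is level and the forces are steady, so I'm handing in.

```bash
python3 -c "
from h import *
print(env.job_done()); rel()"
```

```text
the job is handed in; nothing more can be done
None
the job is handed in; nothing more can be done
```

The shutter knob is open, and the sandstone is held pressed into the fenced corner. I handed the job in at about 17 s of the 67 s allowed; it gives no verdict.

**Knob:** I gripped it and turned it clockwise to its stop. After I let go the window showed clear, and the last scene view still showed the bar turned to open.

**Block:** I took the smaller tan block with the red dot, lowered it flat onto the deck, slid it into the corner and kept the grip and push on.

**Last checks before handing in:**
- **Push:** about 10 N toward the far fence, 12 N toward the side fence and 9 N down, steady over 0.2 s. These come from the wrist force, as contact at each fence can't be read directly.
- **Position:** the tool was at (-25, -38) mm from the corner, against (-25, -40) expected. That puts the centre about 46 mm away, with a limit of 51 mm.
- **Tilt and height:** the tool was within about 0.005 rad of vertical. The network put the block's underside at 39 mm, with the deck at 40 mm.
- **Grip:** the opening was 50 mm, which matches the block's width.

**What went wrong or disagreed:**
- Pushing tilted the tool by about 0.027 rad. My first correction overshot by about the same the other way, and a second one levelled it.
- In the last wrist picture the network reported no knob, so the open position at the end rests on the scene view.
- I didn't measure the other samples again at the end. Nothing suggested the arm had touched them.

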